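# Knock down the bench dog and set a board against the planing stop

### The arm

A 6-joint arm with a two-finger parallel gripper is mounted at the origin on the work surface. World frame = base frame: x ahead of the robot, y to its left, z up, the work surface at z = 0. Lengths are in m, angles in rad, forces in N, time in s.
With the tool pointing down it reaches from about 0.425 to 0.95 m from the base axis. Payload 3.5 kg.
Tool frame: the origin (TCP) lies midway between the tips of the shut fingers; the grasp point (between the pads) lies 19 mm behind it; z points along the fingers, y is the direction in which the jaws open and shut (so a half turn about z gives the same grasp; the last joint's range is limited). The gripper opens to 85 mm and grips with 20 to 120 N. Pads are 22 mm wide; open, the fingers measure 114 mm over their backs; the gripper's body (76 mm by 85 mm) begins 54 mm behind the grasp point. The pads swing forward as they close: fully open they stand 13 mm farther back than shut.
Start: joints at [0.968, 0.286, 1.577, -0, 1.279, -0.15], TCP at [0.295, 0.607, 0.231] pointing down, gripper open.
Joint ranges: [-2.77, 2.77], [-0.9, 2.22], [0.21, 2.48], [-1.53, 4.67], [0.24, 2.81], [-2.84, 2.84]. Speed limits (rad/s): [2.79, 2.79, 3.14, 3.14, 3.14, 3.14].

### API

Orientations are given as a unit quaternion [x, y, z, w].
In Python, from plant import ctrl gives the robot as it stands.
- The arm moves only by the tool apply_moves, never from a script. Its argument "moves" is a list that holds one entry, the list of rows, each a list of 7 numbers: the shift along the tool's x, y, z in m, then the turn, a rotation vector about the tool's x, y, z in degrees, then the gripper's target within -1 to 1 (shut at 1, half-way at 0, fully open at -1). In form: [[[tx, ty, tz, ax, ay, az, hand], ...]]. A call has 1 to 12 rows; each row shifts and turns the pose as measured when the row begins, along the tool's axes as they then stand; what a row does not reach is not made up. A row lasts 1/10 s, in which the tool goes at most 50 mm and 8.59 degrees, less where a joint would pass 70% of its speed; a pose out of reach is approached as far as the arm can. A call with a gripper value outside its range is refused whole. The fingers move at their own pace and stop on an object; "force" is the grip in N (left out, the last holds). Time passes only in rows, so rows that do not move let the fingers close. It gives the time, the measured TCP pose, the force and the opening at its end, in the units of the state.
- ctrl.get_state(): the state, without advancing time (a new reading comes with each control period).
- ctrl.read_camera(name): name is "scene" or "side" or "wrist"; returns the picture (480x640x3 uint8, red, green, blue); there is no depth.
- ctrl.get_calibration(name): a dict with "camera_matrix" (3x3 intrinsics, pixels), "cam_to_world" (4x4, takes a point from camera to world coordinates). Camera axes: x right, y up, looking along -z (the intrinsics and any distortion apply to the point x, -y, -z); pixel columns grow to the right and rows downward; lengths in m; the calibration is good to about 2 mm. A picture is of the moment at which its call begins: read the wrist's pose just before it. get_calibration takes no time and is no camera call; for the wrist camera it gives the pose at the moment of the call.
- ctrl.sign_off(): hands the job in, once; it reports no verdict.
The state is a dict: "time": time; "qpos": joint angles; "dq": joint speeds; "joint_efforts": joint torques, N m; "eef_pos": TCP position; "tcp_rot": TCP orientation; "contact_force": force on the tool from outside, world axes, zero at the start; "wrist_torque": the same for the moment, N m; "opening": opening from 0.0 (shut) to 1.0 (fully open).
Only numpy, scipy, OpenCV 4.12 (cv2) and the standard library are available. Lean on these libraries where they do the work, as an engineer would, in place of code of your own. Each camera call takes 0.05 s, during which the arm holds its last target. There are 200 camera calls.

### The job

Get the pine board ready for planing: pick up the mallet and knock the raised steel bench dog down flush with a brisk tap or more (strike it with the mallet; do not ease it down slowly or push it with the gripper). Stand the mallet back upright on its blue mat and let go of it, and then slide the pine board, without lifting it, along over the sunk dog until its end butts squarely against the dark wooden stop, roughly centred on it. Leave the tape, glue and screwdriver where they are.

Things in the scene. Friction and masses are not known exactly. Their poses are not given: they have to be found in the camera images.
- slab: Fixed brown planing board lying on the bench, 150 (x) x 700 (y) x 20 mm thick; origin at the centre of its underside, on the bench (z = 0), so its top is at z = 20 mm. It may be turned a little.
- stop: Fixed dark wooden planing stop on the slab, near one end (the left or the right one), 140 (x) x 60 (y) x 12 mm high, with two brass screw heads; origin at the centre of its underside, on the slab's top. The face to butt against is its y face on the side of the board, 30 mm from its origin.
- dog (a joint): How far the dog is down, in m: 0 = 25 mm proud of the slab, 0.024 = fully home (1 mm proud, as flush as it goes). Starts between 0 and 0.008. A spring in its side grips it in its hole: about 9 N downwards moves it, and it stays where it is left.
- dog_top (a point): Centre of the top face of the steel bench dog, a round upright pin of 24 mm diameter standing out of the slab near its middle, between board and stop, inside a dark ring.
- mat: Fixed blue mat, 110 x 110 x 4 mm, on the bench on the far side of the slab; origin at the centre of its underside (z = 0).
- mallet_head (a point): Centre of the mallet's dark wooden head, a block 50 (x) x 50 (y) x 80 mm high (z), standing on its lower striking face on the mat, 0.36 kg in all. Its z axis points up; its handle points along its -x axis, level.
- mallet_grip (a point): Point on the mallet's handle 55 mm from the head's centre along its -x axis, at half height, a good place to grip from above (the head's top is 40 mm higher). Handle: pale wood, 24 mm wide (y), 26 mm high (z), from 25 to 175 mm from the head's centre. Head centre and handle are 40 mm above the lower striking face.
- board_center (a point): Centre (half-way up) of the loose pine board lying on the slab, 95 (x) x 200 long (y) x 18 mm thick, about 0.2 kg, on the other side of the dog from the stop; the long axis is y. Its lower end edges are rounded by 5 mm, so it rides over the sunk dog, but the raised dog blocks it.
- tape: Bystander: yellow roll of tape, a ring of 100 mm diameter, 25 mm high; origin at the centre of its underside.
- glue: Bystander: white glue bottle, 32 mm diameter, 85 mm high, upright; origin at the centre of its underside.
- screwdriver: Bystander: screwdriver with yellow handle lying on the bench, along its x axis.

How it is judged:
On the way, in this order (a step that is already met when the one before it is completed fails the run):
1. the mallet is lifted: its head's centre more than 80 mm above the bench (height (world z) of mallet_head above 0.08 m), for 0.1 s.
2. the mallet strikes the dog: mallet and dog in contact (over 2 N) while the dog moves down faster than 30 mm/s (contact force between mallet and dog above 2 N and velocity of joint dog above 0.03 m/s).
3. the dog is flush: its joint above 0.0215 (value of joint dog above 0.0215 m), for 0.2 s.
4. the mallet stands upright on its mat, released (horizontal distance between mallet_head and mat below 0.05 m and angle between mallet_head's own z axis and vertical below 0.12 rad and height (world z) of mallet_head below 0.052 m and contact force between mallet and the fingers below 0.2 N and linear speed of mallet below 0.03 m/s), for 0.2 s.
5. the board lies with its end square against the stop (y of board_center in the frame of stop between -0.134 and 0.134 m and x of board_center in the frame of stop between -0.035 and 0.035 m and angle between the y axis of board_center and the y axis of stop, either way round below 0.05 rad and height (world z) of board_center below 0.035 m and horizontal distance between board_center and dog_top below 0.13 m), for 0.2 s.
At the end, for the whole second after the job is handed in: Dog flush (joint above 0.0215); mallet released, upright (0.12 rad) on the mat, head within 50 mm of its centre; board flat over the dog, its end within 4 mm of the stop, square to it (0.05 rad), centred within 35 mm; all at rest (all of step 4 and all of step 5 and value of joint dog above 0.0215 m and linear speed of board below 0.02 m/s); the robot touches nothing.
It fails at once if the dog pushed with the gripper or arm (over 2 N) (contact force between dog and the fingers above 2 N or contact force between dog and the arm above 2 N).
It fails at once if the board lifted off the slab (its centre more than 15 mm above its place) (height (world z) of board_center above 0.044 m).
It fails at once if the roll of tape moved more than 30 mm (distance of tape from where it was at the start of the episode above 0.03 m).
It fails at once if the glue bottle moved more than 30 mm (distance of glue from where it was at the start of the episode above 0.03 m).
It fails at once if the screwdriver moved more than 30 mm (distance of screwdriver from where it was at the start of the episode above 0.03 m).
It also fails if it takes over 61 s, if anything falls off the work surface, if the arm or the gripper's body presses on something with over 40 N, if the wrist force passes 120 N, or if a joint passes its speed limit or range.

## Working session

There is one attempt and no reset: what is moved stays moved. The work goes in short steps, Python scripts to look and compute and a tool call to move; the robot and the scene stay as the last step left them, time stands still between calls to the robot, and variables do not carry over. Pictures are saved under pics/ and viewed, about 8 in all and at most 12, crops included, and the job is handed in when it is done.

Besides the shell and the picture viewer there is one more tool, called after "Call:" as name(argument=value, ...), one argument or row to a line, values as JSON. apply_moves: Moves the arm, as the interface text tells. Its arguments: {"type":"object","properties":{"moves":{"type":"array","items":{"type":"array","items":{"type":"array","items":{"type":"number"}}}},"force":{"type":"number"}},"required":["moves"]}

```bash
mkdir -p pics
python3 - <<'E'
from plant import ctrl
import cv2,numpy as np
np.set_printoptions(precision=4,suppress=True)
for n in ("scene","side"):
    im=ctrl.read_camera(n); cv2.imwrite(f"pics/{n}0.png",im[:,:,::-1])
    c=ctrl.get_calibration(n); print(n,c)
s=ctrl.get_state();print(s)
E
```

```text
scene {'camera_matrix': array([[433.8238,   0.    , 322.9847],
       [  0.    , 433.8238, 243.8732],
       [  0.    ,   0.    ,   1.    ]]), 'cam_to_world': array([[ 0.2331, -0.7245,  0.6487,  1.217 ],
       [ 0.9723,  0.1624, -0.1681, -0.1788],
       [ 0.0164,  0.6699,  0.7423,  0.7617],
       [ 0.    ,  0.    ,  0.    ,  1.    ]])}
side {'camera_matrix': array([[503.0787,   0.    , 320.6002],
       [  0.    , 503.0787, 237.8471],
       [  0.    ,   0.    ,   1.    ]]), 'cam_to_world': array([[-0.7408,  0.4913, -0.4581,  0.1884],
       [-0.6715, -0.5594,  0.4859,  0.4124],
       [-0.0175,  0.6676,  0.7443,  0.739 ],
       [ 0.    ,  0.    ,  0.    ,  1.    ]])}
{'time': 0.1, 'qpos': array([ 0.968 ,  0.2871,  1.578 , -0.    ,  1.2786, -0.15  ]), 'dq': array([ 0.0002,  0.0006, -0.0029, -0.0001,  0.0025, -0.0011]), 'joint_efforts': array([  0.0002, -40.7299, -29.3697,  -0.0001,   0.0034,  -0.    ]), 'eef_pos': array([0.2949, 0.6065, 0.23  ]), 'tcp_rot': array([ 0.2245,  0.9745, -0.001 , -0.0004]), 'contact_force': array([-0.3158, -0.7515,  0.3505]), 'wrist_torque': array([ 0.0068, -0.0283, -0.0206]), 'opening': 1.0065348889621202}
```

View pics/scene0.png

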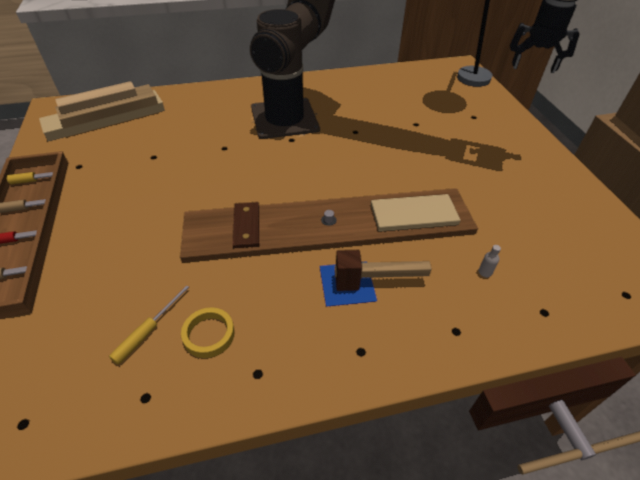

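View pics/side0.png

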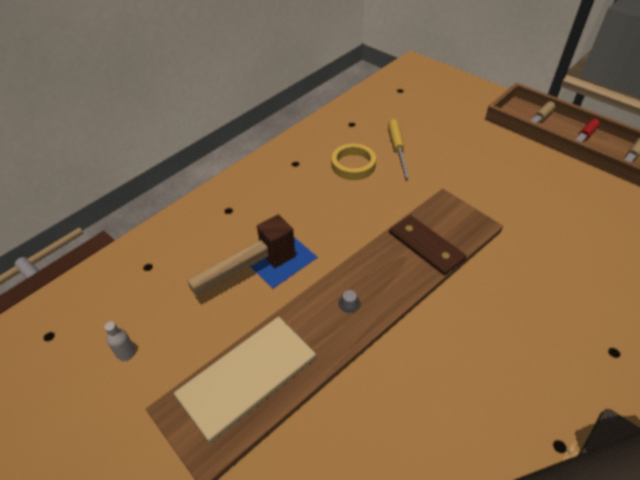

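The scene view shows the stop at (246,224), dog (329,217), board (415,212), mallet head (348,270) with its handle pointing right (+y), tape (207,332), glue (489,262) and screwdriver (150,325). The side view shows the same layout: dog (349,300), stop (427,243). I'll rectify both views and measure.

```bash
cat > h.py <<'E'
import cv2,numpy as np
from plant import ctrl
np.set_printoptions(precision=4,suppress=True)
def P(cal):
    T=np.linalg.inv(cal["cam_to_world"]); return cal["camera_matrix"]@np.diag([1,-1,-1])@T[:3]
def proj(cal,X):
    p=P(cal)@np.r_[X,1]; return p[:2]/p[2]
def plane(cal,uv,z):
    M=P(cal); H=M[:,[0,1,3]].copy(); H[:,2]+=M[:,2]*z
    w=np.linalg.solve(H,np.r_[uv,1]); return w[:2]/w[2]
def rect(cal,im,z,x0=.35,y0=-.45,w=900,h=500):
    """top view: col=(y-y0)*1000, row=(x-x0)*1000"""
    M=P(cal); H=M[:,[0,1,3]].copy(); H[:,2]+=M[:,2]*z
    A=np.array([[0,.001,x0],[.001,0,y0],[0,0,1]])
    return cv2.warpPerspective(im,H@A,(w,h),flags=cv2.INTER_LINEAR|cv2.WARP_INVERSE_MAP)
E
python3 - <<'E'
from h import *
out=[]
for n in ("scene","side"):
    im=cv2.imread(f"pics/{n}0.png"); c=ctrl.get_calibration(n)
    for name,z in (("board",.038),("mat",.004),("handle",.053),("tape",.025),("stop",.032)):
        r=rect(c,im,z); hsv=cv2.cvtColor(r,cv2.COLOR_BGR2HSV)
        if name=="board": m=cv2.inRange(hsv,(15,40,150),(35,140,255))
        if name=="handle": m=cv2.inRange(hsv,(10,60,130),(22,170,255))
        if name=="mat": m=cv2.inRange(hsv,(100,150,50),(130,255,255))
        if name=="tape": m=cv2.inRange(hsv,(22,180,120),(35,255,255))
        if name=="stop": m=cv2.inRange(hsv,(0,60,10),(9,255,75))
        cs,_=cv2.findContours(cv2.morphologyEx(m,cv2.MORPH_OPEN,np.ones((3,3))),0,2)
        cs=[k for k in cs if cv2.contourArea(k)>800]
        for k in cs:
            (a,b),wh,ang=cv2.minAreaRect(k); print(n,name,"x,y",round(.35+b/1000,4),round(-.45+a/1000,4),np.round(wh,1),round(ang,1))
    r=rect(c,im,.02); out.append(r)
    cv2.imwrite(f"pics/rect_{n}.png",r)
v=np.vstack(out); cv2.imwrite("pics/rect.png",cv2.resize(v,(540,600)))
E
```

```text
scene board x,y 0.6838 0.1239 [144.2  12.9] 8.7
scene board x,y 0.5236 0.2293 [197.2  93.5] 6.1
scene mat x,y 0.6774 0.0174 [106.1 105.8] 6.1
scene handle x,y 0.5995 -0.0005 [899. 499.] -0.0
scene stop x,y 0.6764 0.0188 [52.3 80. ] 13.7
scene stop x,y 0.4782 -0.1755 [ 54.3 138.1] 6.8
side board x,y 0.7088 0.1099 [146.9  20.7] 10.9
side board x,y 0.5209 0.2319 [198.2  93.5] 6.2
side mat x,y 0.6523 0.0231 [103.8  63.6] 6.0
side handle x,y 0.5139 0.2353 [196.8  94.1] 6.2
side handle x,y 0.5995 -0.0005 [899. 499.] -0.0
```

View pics/rect.png

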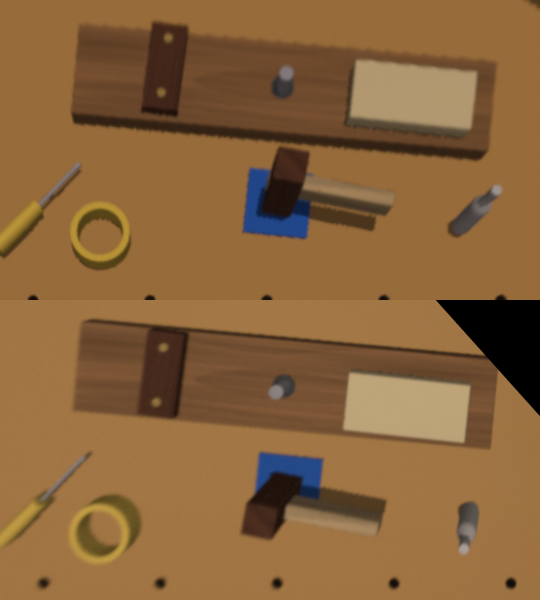

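Rectified views (scene on top, side below) show slab, board and stop turned by about 6°. The mallet handle lies at about +9°. Next I need zooms for the dog's top and the mallet head's top.

Run:
```python
from h import *
a=cv2.imread("pics/scene0.png");b=cv2.imread("pics/side0.png")
def crop(i,x,y,w,h,s): 
    c=cv2.resize(i[y:y+h,x:x+w],None,fx=s,fy=s,interpolation=cv2.INTER_CUBIC)
    for k in range(0,w,10): cv2.putText(c,str(x+k),(k*s,8),0,.3,(0,255,0),1); cv2.line(c,(k*s,0),(k*s,h*s),(0,255,0) ,1) if k%20==0 else 0
    for k in range(0,h,10): cv2.putText(c,str(y+k),(0,k*s),0,.3,(0,255,255),1); cv2.line(c,(0,k*s),(w*s,k*s),(0,255,255),1) if k%20==0 else 0
    return c
A=crop(a,310,200,130,100,3)
B=crop(b,185,205,130,100,3)
C=crop(a,310,200,40,30,9);D=crop(b,330,282,40,30,9)
top=np.hstack([A,B]);bot=np.hstack([C,D]); bot=cv2.copyMakeBorder(bot,0,0,0,top.shape[1]-bot.shape[1],0)
v=np.vstack([top,bot]);print(v.shape);cv2.imwrite("pics/zoom.png",v)
```

```text
(570, 780, 3)
```

View pics/zoom.png

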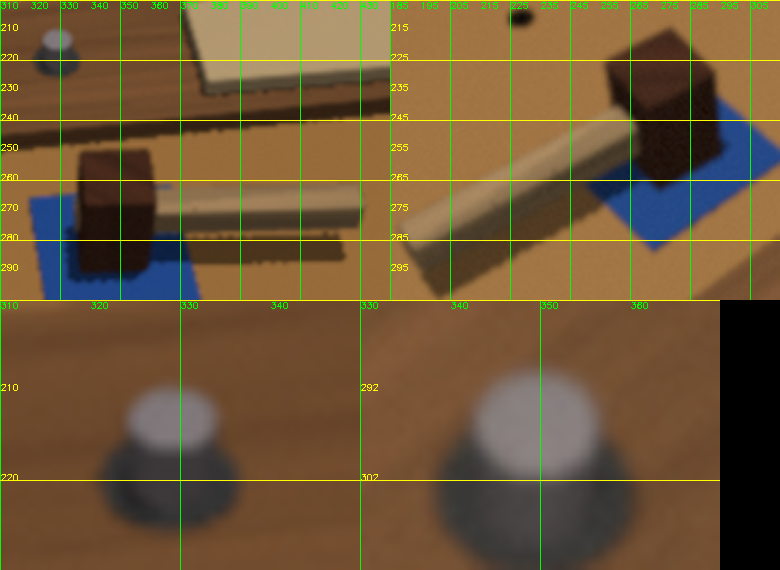

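Zoom: dog top at scene (329.1,213.1), side (349.6,295.8). Head-top corners are readable in both views, and the handle end sits at scene (430.7,265.5), side (191.5,285). Now I triangulate these.

```bash
python3 - <<'E'
from h import *
s=ctrl.get_calibration("scene");d=ctrl.get_calibration("side")
def tri(u,v):
    X=cv2.triangulatePoints(P(s),P(d),np.float64(u),np.float64(v));X=(X[:3]/X[3])[:,0]
    print(X,"reproj",proj(s,X)-u,proj(d,X)-v);return X
tri((329.1,213.1),(349.6,295.8))
S=[(336.7,250.7),(360.7,250),(361.3,268),(336,268.3)]   # small-x/-y, small-x/+y, big-x/+y, big-x/-y
D=[(293.7,229),(271.7,241),(256.7,225.7),(278.3,214.3)]
h=[tri(a,b) for a,b in zip(S,D)];print("head",np.mean(h,0))
e1=h[1]-h[0];e2=h[2]-h[3];print("angles",[np.degrees(np.arctan2(e[0],e[1])) for e in (e1,e2)],[np.degrees(np.arctan2(-e[1],e[0])) for e in (h[2]-h[1],h[3]-h[0])])
for c,p in ((s,S),(d,D)): q=np.array([plane(c,u,.084) for u in p]);print("z84",q.mean(0))
tri((430.7,265.5),(191.5,285))
E
python3 - <<'E'
from h import *
# slab angle & stop in side; mat, from corners
for n in("scene","side"):
    im=cv2.imread(f"pics/{n}0.png"); c=ctrl.get_calibration(n)
    r=rect(c,im,.032); g=r.max(2)
    m=((r[:,:,2]<85)&(r[:,:,0]<45)).astype(np.uint8)*255
    m[:40]=0;m[260:]=0;m[:,:150]=0;m[:,400:]=0
    cs,_=cv2.findContours(cv2.morphologyEx(m,cv2.MORPH_OPEN,np.ones((5,5))),0,2)
    for k in cs:
        if cv2.contourArea(k)>1500:
            (a,b),wh,ang=cv2.minAreaRect(k);print(n,"stop",.35+b/1000,-.45+a/1000,wh,ang)
    # brass screws
    hsv=cv2.cvtColor(r,cv2.COLOR_BGR2HSV);m=cv2.inRange(hsv,(15,80,110),(30,255,255));m[:,:200]=0;m[:,340:]=0;m[180:]=0
    cs,_=cv2.findContours(m,0,2)
    print([(np.round(.35+cv2.minEnclosingCircle(k)[0][1]/1000,4),np.round(-.45+cv2.minEnclosingCircle(k)[0][0]/1000,4),cv2.contourArea(k)) for k in cs if cv2.contourArea(k)>20])
E
```

```text
[0.4933 0.0217 0.0405] reproj [-0.1204 -0.0507] [-0.1263  0.0549]
[ 0.6451 -0.0016  0.0794] reproj [-0.4139 -0.1537] [-0.3575  0.138 ]
[0.6541 0.0463 0.0803] reproj [-1.2261 -0.3965] [-1.0867  0.3644]
[0.7012 0.036  0.079 ] reproj [-0.0663 -0.0203] [-0.0548  0.0178]
[ 0.692  -0.0121  0.0787] reproj [1.0886 0.385 ] [ 0.8768 -0.3315]
head [0.6731 0.0171 0.0794]
angles [np.float64(10.54188479689974), np.float64(10.87400397005965)] [np.float64(12.36315346173735), np.float64(12.694330286533289)]
z84 [0.677  0.0161]
z84 [0.6696 0.0197]
[0.7054 0.1894 0.051 ] reproj [-0.7833 -0.1291] [-0.721   0.1343]
scene stop 0.5703668365478516 -0.17548785400390626 (251.33453369140625, 17.230985641479492) 5.223948001861572
scene stop 0.4790260620117187 -0.17598712158203128 (62.4333381652832, 149.0370330810547) 7.411492824554443
[(np.float64(0.515), np.float64(-0.1815), 105.0), (np.float64(0.4253), np.float64(-0.1702), 108.0), (np.float64(0.386), np.float64(-0.1805), 8173.0)]
side stop 0.46335989379882814 -0.16812197875976564 (68.36359405517578, 148.8284454345703) 7.532601356506348
[(np.float64(0.5143), np.float64(-0.1802), 121.5), (np.float64(0.4244), np.float64(-0.1687), 127.5), (np.float64(0.3715), np.float64(-0.1805), 5174.0)]
```

Mallet head is at (0.673, 0.017), handle yaw 10.6°, dog at (0.493, 0.022), stop centre at (0.470, −0.175), board at (0.522, 0.231), slab line ≈ 6.8°. Next is a planning helper that prints tool-frame rows.

```bash
cat >> h.py <<'E'
from scipy.spatial.transform import Rotation as Rot, Slerp
def down(yaw_y):
    """tool pointing down, tool y at world angle yaw_y (deg)"""
    a=np.radians(yaw_y); y=np.array([np.cos(a),np.sin(a),0]); z=np.array([0,0,-1.]); return Rot.from_matrix(np.c_[np.cross(y,z),y,z])
def plan(pos,yaw_y,n,hand):
    s=ctrl.get_state(); p=np.array(s["eef_pos"]); r=Rot.from_quat(s["tcp_rot"]); g=down(yaw_y)
    sl=Slerp([0,1],Rot.concatenate([r,g])); pos=np.array(pos)
    print("t",s["time"],"pos",p,"F",s["contact_force"],"open",round(s["opening"],3))
    for k in range(n):
        a,b=sl(k/n),sl((k+1)/n)
        print([*[round(float(v),4) for v in a.inv().apply((pos-p)/n)],*[round(float(v),1) for v in (a.inv()*b).as_rotvec(degrees=True)],hand],",")
E
python3 -c "
from h import *
plan([.683,.071,.16],-10.6,20,-1)"
```

```text
t 0.1 pos [0.2949 0.6065 0.23  ] F [-0.3158 -0.7515  0.3505] open 1.007
[-0.0292, -0.0156, 0.0035, -0.0, 0.0, 3.7, -1] ,
[-0.0301, -0.0136, 0.0035, -0.0, 0.0, 3.7, -1] ,
[-0.0309, -0.0117, 0.0035, -0.0, 0.0, 3.7, -1] ,
[-0.0316, -0.0096, 0.0035, -0.0, 0.0, 3.7, -1] ,
[-0.0322, -0.0075, 0.0035, -0.0, 0.0, 3.7, -1] ,
[-0.0326, -0.0054, 0.0035, -0.0, 0.0, 3.7, -1] ,
[-0.0329, -0.0033, 0.0035, -0.0, 0.0, 3.7, -1] ,
[-0.033, -0.0011, 0.0035, -0.0, 0.0, 3.7, -1] ,
[-0.033, 0.001, 0.0035, -0.0, 0.0, 3.7, -1] ,
[-0.0329, 0.0032, 0.0035, -0.0, 0.0, 3.7, -1] ,
[-0.0326, 0.0053, 0.0035, -0.0, 0.0, 3.7, -1] ,
[-0.0322, 0.0074, 0.0035, -0.0, 0.0, 3.7, -1] ,
[-0.0317, 0.0095, 0.0035, -0.0, 0.0, 3.7, -1] ,
[-0.031, 0.0115, 0.0035, -0.0, 0.0, 3.7, -1] ,
[-0.0302, 0.0135, 0.0035, -0.0, 0.0, 3.7, -1] ,
[-0.0292, 0.0155, 0.0035, -0.0, 0.0, 3.7, -1] ,
[-0.0282, 0.0173, 0.0035, -0.0, 0.0, 3.7, -1] ,
[-0.027, 0.0191, 0.0035, -0.0, 0.0, 3.7, -1] ,
[-0.0257, 0.0208, 0.0035, -0.0, 0.0, 3.7, -1] ,
[-0.0243, 0.0225, 0.0035, -0.0, 0.0, 3.7, -1] ,
```

Call:
apply_moves(
  moves=[
    [[-0.029, -0.016, 0.0035, 0, 0, 3.7, -1], [-0.03, -0.014, 0.0035, 0, 0, 3.7, -1], [-0.031, -0.012, 0.0035, 0, 0, 3.7, -1], [-0.032, -0.01, 0.0035, 0, 0, 3.7, -1], [-0.032, -0.0075, 0.0035, 0, 0, 3.7, -1], [-0.033, -0.0055, 0.0035, 0, 0, 3.7, -1], [-0.033, -0.003, 0.0035, 0, 0, 3.7, -1], [-0.033, -0.001, 0.0035, 0, 0, 3.7, -1], [-0.033, 0.001, 0.0035, 0, 0, 3.7, -1], [-0.033, 0.003, 0.0035, 0, 0, 3.7, -1], [-0.033, 0.005, 0.0035, 0, 0, 3.7, -1], [-0.032, 0.0075, 0.0035, 0, 0, 3.7, -1]],
  ],
)

```text
time: 1.3
eef_pos: [0.5264, 0.2705, 0.1794]
tcp_rot: [0.586, 0.811, -0.006, -0.002]
contact_force: [-0.3, 0.2, -0.6]
opening: 1.003
```

Call:
apply_moves(
  moves=[
    [[-0.032, 0.0095, 0.0035, 0, 0, 3.7, -1], [-0.031, 0.0115, 0.0035, 0, 0, 3.7, -1], [-0.03, 0.0135, 0.0035, 0, 0, 3.7, -1], [-0.029, 0.0155, 0.0035, 0, 0, 3.7, -1], [-0.028, 0.0175, 0.0035, 0, 0, 3.7, -1], [-0.027, 0.019, 0.0035, 0, 0, 3.7, -1], [-0.026, 0.021, 0.0035, 0, 0, 3.7, -1], [-0.024, 0.0225, 0.0035, 0, 0, 3.7, -1], [0, 0, 0, 0, 0, 0, -1]],
  ],
)

```text
time: 2.2
eef_pos: [0.6793, 0.0386, 0.1431]
tcp_rot: [0.782, 0.623, -0.01, -0.003]
contact_force: [-0.3, -1.3, -0.2]
opening: 0.998
```

Run:
```python
from h import *
plan([.683,.071,.15],-10.6,2,-1)
c=ctrl.get_calibration("wrist");im=ctrl.read_camera("wrist");cv2.imwrite("pics/w1.png",im[:,:,::-1])
cal=c
for X in ([.673,.017,.084],[.683,.071,.057],[.705,.189,.057]): print(proj(c,X))
```

```text
t 2.2 pos [0.6793 0.0386 0.1431] F [-0.2852 -1.2946 -0.2156] open 0.998
[0.0162, -0.0019, -0.0036, -0.5, 0.3, -1.1, -1] ,
[0.0162, -0.0015, -0.0036, -0.5, 0.3, -1.1, -1] ,
[322.9236 293.6014]
[320.325  202.9242]
[311.2366  -5.1725]
```

View pics/w1.png

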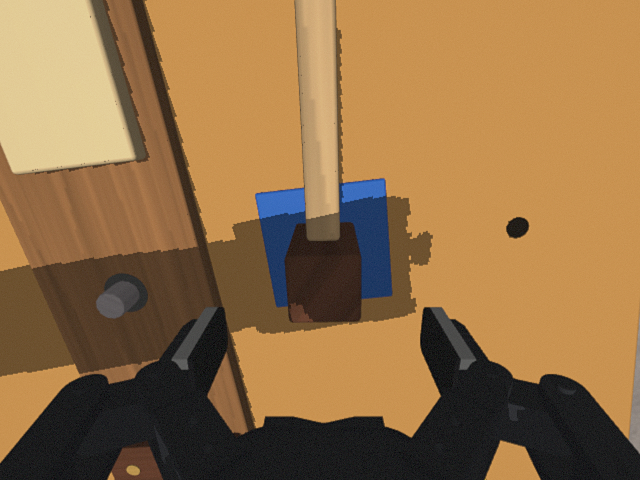

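Wrist view: the head-top centre is ≈(324,290), close to the predicted (323,294). The handle axis passes through (316,0)–(322,203), and the dog top is at ≈(113,304).

Run:
```python
from h import *
c=ctrl.get_calibration("wrist")
print("head",plane(c,(324,290),.084))
a,b=plane(c,(316,1),.057),plane(c,(322.5,200),.057);d=a-b;print("handle",a,b,np.degrees(np.arctan2(d[0],d[1])))
print("dog",plane(c,(113,304),.045),plane(c,(113,304),.04))
print("mat",[plane(c,p,.004) for p in ((256,193),(384,179),(392,296),(276,306))], np.mean([plane(c,p,.004) for p in ((256,193),(384,179),(392,296),(276,306))],0))
g=plane(c,(324,290),.084)+.057*d/np.linalg.norm(d);print("grip",g)
yaw=-np.degrees(np.arctan2(d[0],d[1]))
plan([g[0],g[1],.145],yaw,2,-1)
```

```text
head [0.6733 0.0212]
handle [0.7055 0.1874] [0.6837 0.0745] 10.938055242764612
dog [0.4986 0.0253] [0.4944 0.0233]
mat [array([0.6271, 0.0813]), array([0.7331, 0.0696]), array([ 0.7228, -0.0382]), array([ 0.615 , -0.0258])] [0.6745 0.0217]
grip [0.6841 0.0772]
t 2.25 pos [0.6783 0.0403 0.143 ] F [ 0.104  -0.163  -0.4163] open 0.997
[0.0186, -0.0013, -0.0012, -0.6, 0.3, -0.9, -1] ,
[0.0187, -0.001, -0.0011, -0.6, 0.3, -0.9, -1] ,
```

Call:
apply_moves(
  moves=[
    [[0.018, -0.001, 0, -0.6, 0.3, -0.9, -1], [0.017, -0.001, 0, -0.5, 0.3, -0.9, -1], [0, 0, 0, 0, 0, 0, -1]],
  ],
)

```text
time: 2.55
eef_pos: [0.6823, 0.0804, 0.1419]
tcp_rot: [0.77, 0.638, 0.0, -0.001]
contact_force: [-0.4, -0.2, 0.5]
opening: 0.999
```

```bash
python3 -c "
from h import *
plan([.684,.075,.027],-10.8,6,-1)"
```

```text
t 2.55 pos [0.6823 0.0804 0.1419] F [-0.4245 -0.1586  0.524 ] open 0.999
[-0.0009, 0.0005, 0.0192, -0.0, -0.0, 0.0, -1] ,
[-0.0009, 0.0005, 0.0192, -0.0, -0.0, 0.0, -1] ,
[-0.0009, 0.0005, 0.0192, -0.0, -0.0, 0.0, -1] ,
[-0.0008, 0.0005, 0.0192, -0.0, -0.0, 0.0, -1] ,
[-0.0008, 0.0005, 0.0192, -0.0, -0.0, 0.0, -1] ,
[-0.0008, 0.0004, 0.0192, -0.0, -0.0, 0.0, -1] ,
```

Call:
apply_moves(
  moves=[
    [[-0.001, 0.0005, 0.02, 0, 0, 0, -1], [-0.001, 0.0005, 0.02, 0, 0, 0, -1], [-0.001, 0.0005, 0.02, 0, 0, 0, -1], [-0.001, 0.0005, 0.02, 0, 0, 0, -1], [-0.001, 0.0005, 0.015, 0, 0, 0, -1], [0, 0, 0.01, 0, 0, 0, -1], [0, 0, 0.004, 0, 0, 0, -1], [0, 0, 0, 0, 0, 0, -1]],
  ],
)

```text
time: 3.35
eef_pos: [0.6832, 0.0876, 0.0334]
tcp_rot: [0.764, 0.646, 0.003, 0.001]
contact_force: [0.7, 0.0, -0.3]
opening: 0.998
```

Call:
apply_moves(
  moves=[
    [[-0.006, 0, 0.004, 0, 0, 1, -1], [-0.004, 0, 0.002, 0, 0, 0, -1], [0, 0, 0, 0, 0, 0, -1]],
  ],
)

```text
time: 3.65
eef_pos: [0.683, 0.077, 0.0293]
tcp_rot: [0.77, 0.638, 0.004, 0.002]
contact_force: [-0.4, 0.6, 0.5]
opening: 0.999
```

```bash
python3 -c "
from h import *
plan([.684,.075,.027],-10.8,1,-1)"
```

```text
t 3.65 pos [0.683  0.077  0.0293] F [-0.3627  0.5683  0.5472] open 0.999
[-0.0018, 0.0014, 0.0023, 0.5, -0.2, 0.2, -1] ,
```

Close enough; grip firmly.

Call:
apply_moves(
  moves=[
    [[-0.0015, 0.001, 0.003, 0.5, -0.2, 0, 0], [0, 0, 0, 0, 0, 0, 1], [0, 0, 0, 0, 0, 0, 1], [0, 0, 0, 0, 0, 0, 1], [0, 0, 0, 0, 0, 0, 1], [0, 0, 0, 0, 0, 0, 1], [0, 0, 0, 0, 0, 0, 1], [0, 0, 0, 0, 0, 0, 1]],
  ],
  force=110,
)

```text
time: 4.45
eef_pos: [0.6847, 0.0745, 0.0279]
tcp_rot: [0.77, 0.638, 0.0, 0.001]
contact_force: [-0.8, 0.2, 0.7]
opening: 0.265
```

Call:
apply_moves(
  moves=[
    [[0, 0, -0.02, 0, 0, 0, 1], [0, 0, -0.03, 0, 0, 0, 1], [0, 0, -0.03, 0, 0, 0, 1], [0, 0, -0.01, 0, 0, 0, 1], [0, 0, 0, 0, 0, 0, 1]],
  ],
)

```text
time: 4.95
eef_pos: [0.6796, 0.0754, 0.1116]
tcp_rot: [0.77, 0.638, -0.004, -0.005]
contact_force: [0.7, -0.5, -3.8]
opening: 0.262
```

Run:
```python
from h import *
plan([.505,.0795,.115],-10.8,9,1)
c=ctrl.get_calibration("wrist");im=ctrl.read_camera("wrist");cv2.imwrite("pics/w2.png",im[:,:,::-1])
```

```text
t 4.95 pos [0.6796 0.0754 0.1116] F [ 0.6895 -0.5081 -3.7538] open 0.262
[-0.0032, -0.0191, -0.0001, -0.1, 0.0, 0.0, 1] ,
[-0.0032, -0.0191, -0.0002, -0.1, 0.0, 0.0, 1] ,
[-0.0032, -0.0191, -0.0002, -0.1, 0.0, 0.0, 1] ,
[-0.0032, -0.0191, -0.0002, -0.1, 0.0, 0.0, 1] ,
[-0.0032, -0.0191, -0.0002, -0.1, 0.0, 0.0, 1] ,
[-0.0032, -0.0191, -0.0003, -0.1, 0.0, 0.0, 1] ,
[-0.0032, -0.0191, -0.0003, -0.1, 0.0, 0.0, 1] ,
[-0.0032, -0.0191, -0.0003, -0.1, 0.0, 0.0, 1] ,
[-0.0032, -0.0191, -0.0003, -0.1, 0.0, 0.0, 1] ,
```

View pics/w2.png

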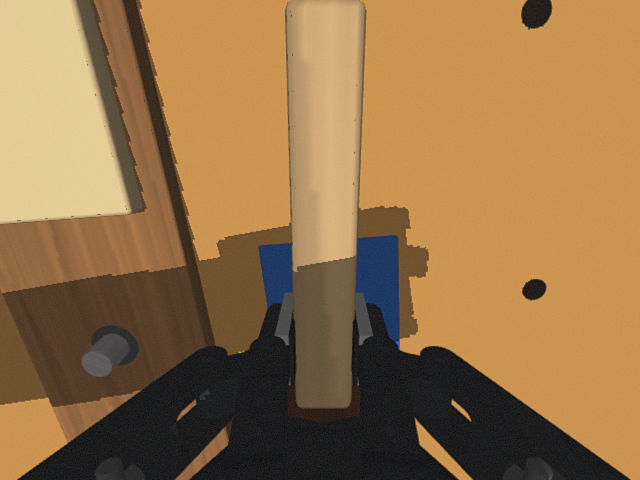

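The mallet is held straight, showing 3.8 N (its weight). Move over the dog.

Call:
apply_moves(
  moves=[
    [[-0.003, -0.019, 0, 0, 0, 0, 1], [-0.003, -0.019, 0, 0, 0, 0, 1], [-0.003, -0.019, 0, 0, 0, 0, 1], [-0.003, -0.019, 0, 0, 0, 0, 1], [-0.003, -0.019, 0, 0, 0, 0, 1], [-0.003, -0.019, 0, 0, 0, 0, 1], [-0.003, -0.019, 0, 0, 0, 0, 1], [-0.003, -0.019, 0, 0, 0, 0, 1], [-0.003, -0.019, 0, 0, 0, 0, 1], [0, 0, 0, 0, 0, 0, 1]],
  ],
)

```text
time: 6.0
eef_pos: [0.4854, 0.0815, 0.0906]
tcp_rot: [0.77, 0.637, -0.018, -0.018]
contact_force: [0.1, 0.4, -3.0]
opening: 0.26
```

Run:
```python
from h import *
plan([.5065,.078,.11],-10.8,1,1)
```

```text
t 6.0 pos [0.4854 0.0815 0.0906] F [ 0.0567  0.4233 -2.9876] open 0.26
[0.0004, 0.0204, -0.0205, -2.9, 0.3, 0.0, 1] ,
```

Call:
apply_moves(
  moves=[
    [[0, 0.01, -0.01, -1.5, 0.2, 0, 1], [0, 0.008, -0.01, -1.4, 0.1, 0, 1], [0, 0, 0, 0, 0, 0, 1]],
  ],
)

```text
time: 6.3
eef_pos: [0.5058, 0.0776, 0.1094]
tcp_rot: [0.771, 0.637, 0.002, 0.001]
contact_force: [0.4, -0.1, -2.5]
opening: 0.265
```

Run:
```python
from h import *
plan([.5065,.078,.115],-10.8,1,1)
```

```text
t 6.3 pos [0.5058 0.0776 0.1094] F [ 0.4368 -0.1427 -2.4703] open 0.265
[0.0005, 0.0007, -0.0056, 0.2, -0.1, -0.0, 1] ,
```

Call:
apply_moves(
  moves=[
    [[0, 0, 0.02, 0, 0, 0, 1], [0, 0, 0.02, 0, 0, 0, 1], [0, 0, 0.015, 0, 0, 0, 1], [0, 0, 0, 0, 0, 0, 1]],
  ],
)

```text
time: 6.7
eef_pos: [0.5133, 0.0771, 0.0583]
tcp_rot: [0.771, 0.637, 0.005, 0.004]
contact_force: [-0.7, 0.2, -3.2]
opening: 0.264
```

Call:
apply_moves(
  moves=[
    [[0, -0.004, -0.02, 0.3, -0.2, 0, 1], [0, -0.003, -0.015, 0.3, -0.2, 0, 1], [0, 0, 0, 0, 0, 0, 1]],
  ],
)

```text
time: 7.0
eef_pos: [0.5082, 0.078, 0.0952]
tcp_rot: [0.771, 0.637, 0.0, 0.003]
contact_force: [0.1, -0.4, -3.3]
opening: 0.265
```

Run:
```python
from h import *
plan([.5065,.078,.095],-10.8,1,1)
im=ctrl.read_camera("side")[250:350,280:420];cv2.imwrite("pics/s2.png",cv2.resize(im[:,:,::-1],None,fx=5,fy=5))
```

```text
t 7.0 pos [0.5082 0.078  0.0952] F [ 0.1212 -0.4497 -3.336 ] open 0.265
[-0.0003, -0.0016, 0.0002, 0.3, 0.2, -0.1, 1] ,
```

View pics/s2.png

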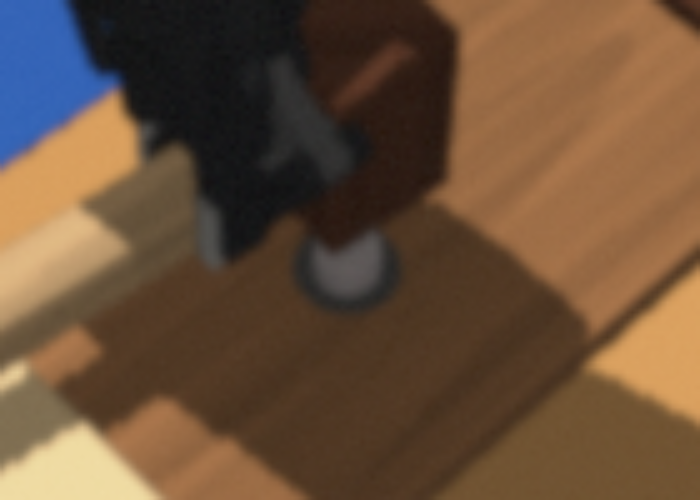

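The dog's top now nearly fills its ring at (349,304), so it's almost home. I'll give it one more brisk tap to seat it.

Call:
apply_moves(
  moves=[
    [[0, -0.002, 0.02, 0.3, 0, 0, 1], [0, 0, 0.02, 0, 0, 0, 1], [0, 0, 0.012, 0, 0, 0, 1], [0, 0, 0, 0, 0, 0, 1]],
  ],
)

```text
time: 7.45
eef_pos: [0.5101, 0.078, 0.0446]
tcp_rot: [0.771, 0.636, 0.001, 0.003]
contact_force: [-2.6, 0.7, 2.4]
opening: 0.263
```

Call:
apply_moves(
  moves=[
    [[0, -0.003, -0.02, 0, 0, 0, 1], [0, 0, -0.01, 0, 0, 0, 1], [0, 0, 0.015, 0, 0, 0, 1], [0, 0, 0.019, 0, 0, 0, 1], [0, 0, 0.002, 0, 0, 0, 1]],
  ],
)

```text
time: 7.95
eef_pos: [0.5111, 0.079, 0.0418]
tcp_rot: [0.772, 0.636, 0.003, 0.004]
contact_force: [-5.9, 1.7, 10.4]
opening: 0.262
```

Call:
apply_moves(
  moves=[
    [[0, 0, -0.03, 0, 0, 0, 1], [0, 0, -0.03, 0, 0, 0, 1], [0, 0.02, -0.005, 0, 0, 0, 1], [0, 0.03, 0, 0, 0, 0, 1], [0, 0.03, 0, 0, 0, 0, 1], [0, 0.03, 0, 0, 0, 0, 1], [0, 0.02, 0, 0, 0, 0, 1], [0, 0.02, 0, 0, 0, 0, 1], [0, 0, 0, 0, 0, 0, 1]],
  ],
)

```text
time: 8.85
eef_pos: [0.6624, 0.0485, 0.1054]
tcp_rot: [0.772, 0.636, 0.002, 0.004]
contact_force: [-0.4, 1.0, -3.2]
opening: 0.263
```

Run:
```python
from h import *
plan([.6855,.0755,.06],-10.8,3,1)
c=ctrl.get_calibration("side")
for z in (.021,.0235,.026):
    a=np.linspace(0,6.28,100);u=np.array([proj(c,[.494+.012*np.cos(t),.0225+.012*np.sin(t),z]) for t in a]);print(z,(u.min(0)-[320,280])*10,(u.max(0)-[320,280])*10)
a=ctrl.read_camera("side")[280:325,320:380];b=ctrl.read_camera("scene")[200:240,300:360]
im=np.hstack([cv2.resize(a,(600,450),interpolation=2)[:, :400],cv2.resize(b,(600,400),interpolation=2)[0:400,100:500].copy() if 0 else cv2.resize(b,(600,450),interpolation=2)[:,100:500]])
cv2.imwrite("pics/dog2.png",im[:,:,::-1])
```

```text
t 8.85 pos [0.6624 0.0485 0.1054] F [-0.4144  0.958  -3.2084] open 0.263
[0.0103, 0.0057, 0.0152, 0.2, 0.0, -0.1, 1] ,
[0.0103, 0.0058, 0.0152, 0.2, 0.0, -0.1, 1] ,
[0.0103, 0.0058, 0.0152, 0.2, 0.0, -0.1, 1] ,
0.021 [215.6189 167.9035] [355.5331 283.9496]
0.0235 [215.8153 159.514 ] [356.032  275.6556]
0.026 [216.0126 151.0885] [356.5332 267.3254]
```

View pics/dog2.png

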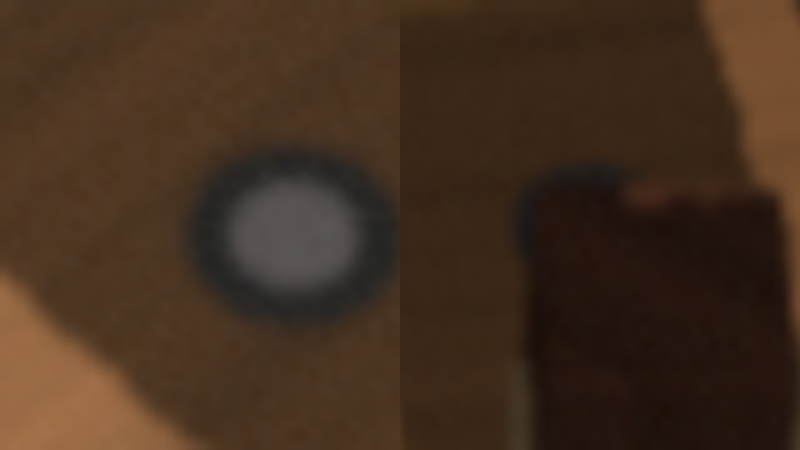

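The dog is concentric with its ring at (293,236), so it's flush. Now return the mallet.

Call:
apply_moves(
  moves=[
    [[0.01, 0.006, 0.012, 0.2, 0, 0, 1], [0.01, 0.006, 0.012, 0.2, 0, 0, 1], [0.01, 0.005, 0.012, 0.2, 0, 0, 1], [0, 0, 0, 0, 0, 0, 1]],
  ],
)

```text
time: 9.35
eef_pos: [0.6778, 0.077, 0.0657]
tcp_rot: [0.771, 0.636, -0.005, -0.003]
contact_force: [-0.9, -0.8, -3.5]
opening: 0.263
```

Run:
```python
from h import *
plan([.6855,.0755,.034],-10.8,3,1)
```

```text
t 9.35 pos [0.6778 0.077  0.0657] F [-0.8639 -0.8373 -3.4977] open 0.263
[0.0, 0.0027, 0.0105, -0.2, 0.1, -0.0, 1] ,
[0.0, 0.0027, 0.0105, -0.2, 0.1, -0.0, 1] ,
[0.0, 0.0026, 0.0105, -0.2, 0.1, -0.0, 1] ,
```

Call:
apply_moves(
  moves=[
    [[0, 0.003, 0.01, -0.2, 0.1, 0, 1], [0, 0.003, 0.01, -0.2, 0.1, 0, 1], [0, 0.002, 0.007, -0.2, 0.1, 0, 1], [0, 0, 0.003, 0, 0, 0, 1], [0, 0, 0, 0, 0, 0, 1]],
  ],
)

```text
time: 9.85
eef_pos: [0.6837, 0.0745, 0.0334]
tcp_rot: [0.771, 0.636, 0.0, -0.001]
contact_force: [0.3, 0.4, -2.7]
opening: 0.263
```

Run:
```python
from h import *
plan([.6855,.0755,.027],-10.8,3,1)
```

```text
t 9.85 pos [0.6837 0.0745 0.0334] F [ 0.3052  0.4187 -2.6795] open 0.263
[0.0004, 0.0005, 0.0021, -0.0, -0.0, -0.0, 1] ,
[0.0004, 0.0005, 0.0021, -0.0, -0.0, -0.0, 1] ,
[0.0004, 0.0005, 0.0021, -0.0, -0.0, -0.0, 1] ,
```

Call:
apply_moves(
  moves=[
    [[0, 0, 0.003, 0, 0, 0, 1], [0, 0, 0.002, 0, 0, 0, 1], [0, 0, 0, 0, 0, 0, 1]],
  ],
)

```text
time: 10.15
eef_pos: [0.6842, 0.0741, 0.0289]
tcp_rot: [0.771, 0.636, 0.001, -0.001]
contact_force: [1.1, 0.1, -3.3]
opening: 0.26
```

Call:
apply_moves(
  moves=[
    [[0, 0, 0.002, 0, 0, 0, 1], [0, 0, 0, 0, 0, 0, 1]],
  ],
)

```text
time: 10.35
eef_pos: [0.6846, 0.0742, 0.0272]
tcp_rot: [0.771, 0.636, 0.001, -0.0]
contact_force: [-0.1, 0.3, -3.7]
opening: 0.263
```

Call:
apply_moves(
  moves=[
    [[0, 0, 0.0015, 0, 0, 0, 1], [0, 0, 0.0015, 0, 0, 0, 1], [0, 0, 0, 0, 0, 0, 1]],
  ],
)

```text
time: 10.65
eef_pos: [0.6855, 0.0743, 0.0265]
tcp_rot: [0.771, 0.636, 0.001, 0.0]
contact_force: [0.4, 0.4, -3.5]
opening: 0.259
```

Call:
apply_moves(
  moves=[
    [[0, 0, 0.003, 0, 0, 0, 1], [0, 0, 0, 0, 0, 0, 1]],
  ],
)

```text
time: 10.85
eef_pos: [0.6865, 0.0747, 0.0266]
tcp_rot: [0.771, 0.636, 0.002, 0.001]
contact_force: [-0.8, 0.7, -3.7]
opening: 0.265
```

Call:
apply_moves(
  moves=[
    [[0, -0.001, 0.005, 0, 0, 0, 1], [0, 0, 0, 0, 0, 0, 1]],
  ],
)

```text
time: 11.05
eef_pos: [0.6881, 0.0753, 0.0268]
tcp_rot: [0.771, 0.637, 0.004, 0.002]
contact_force: [1.2, -0.9, -3.6]
opening: 0.265
```

Run:
```python
from h import *
for i in range(3):
    im=ctrl.read_camera("side"); s=ctrl.get_state();print(s["eef_pos"],s["tcp_rot"],s["contact_force"],s["wrist_torque"],s["qpos"])
cv2.imwrite("pics/s3.png",cv2.resize(im[180:330,170:370,::-1],None,fx=4,fy=4,interpolation=2))
```

```text
[0.6883 0.0755 0.0266] [0.7713 0.6364 0.0042 0.0022] [ 0.7106  0.2443 -2.3128] [ 0.1723 -0.0574 -0.0092] [-0.0379  0.5347  1.6477  0.0029  0.95    0.1515]
[0.6882 0.0755 0.0262] [0.7714 0.6363 0.0043 0.002 ] [0.4887 0.9701 4.0342] [0.039  0.0837 0.0203] [-0.038   0.5352  1.6479  0.0033  0.9494  0.1514]
[0.6882 0.0755 0.0262] [0.7714 0.6364 0.0042 0.002 ] [1.3714 1.2352 1.7651] [ 0.0799 -0.0697  0.0227] [-0.038   0.5352  1.6477  0.0031  0.9498  0.1515]
```

View pics/s3.png

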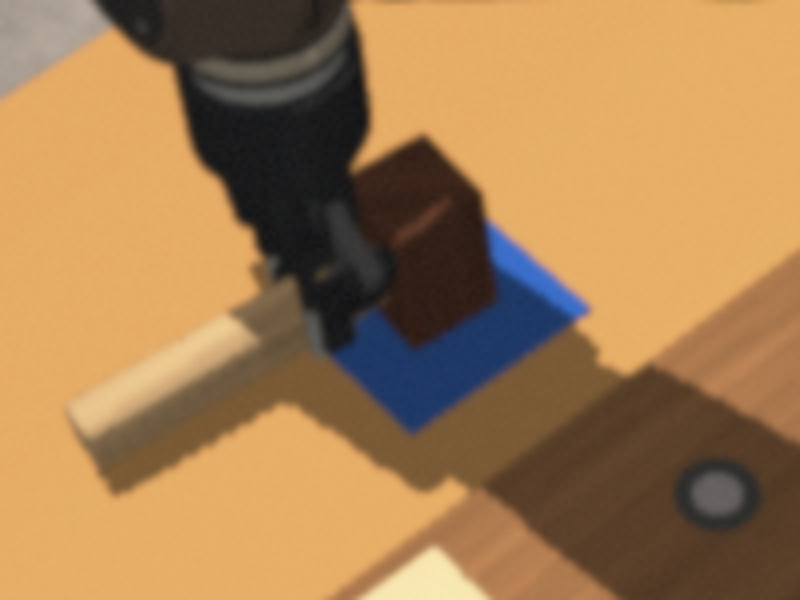

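The mallet stands on the mat and the force has changed sign, so it has touched down. Release and back off straight up.

Call:
apply_moves(
  moves=[
    [[0, 0, 0, 0, 0, 0, -0.2], [0, 0, 0, 0, 0, 0, -1], [0, 0, 0, 0, 0, 0, -1], [0, 0, 0, 0, 0, 0, -1], [0, 0, 0, 0, 0, 0, -1]],
  ],
  force=20,
)

```text
time: 11.7
eef_pos: [0.6878, 0.0749, 0.0243]
tcp_rot: [0.771, 0.636, 0.003, 0.002]
contact_force: [0.5, -1.1, 0.3]
opening: 1.0
```

Call:
apply_moves(
  moves=[
    [[0, 0, -0.01, 0.2, 0, 0, -1], [0, 0, -0.02, 0.2, 0, 0, -1], [0, 0, -0.03, 0, 0, 0, -1], [0, 0, -0.03, 0, 0, 0, -1], [0, 0, -0.03, 0, 0, 0, -1], [0, 0, -0.01, 0, 0, 0, -1], [0, 0, 0, 0, 0, 0, -1]],
  ],
)

```text
time: 12.4
eef_pos: [0.6871, 0.0744, 0.1609]
tcp_rot: [0.771, 0.636, 0.0, -0.002]
contact_force: [0.3, -0.0, 0.8]
opening: 1.001
```

Run:
```python
from h import *
s=ctrl.get_state();print(s["eef_pos"],s["contact_force"],s["opening"])
c=ctrl.get_calibration("wrist");im=ctrl.read_camera("wrist");a=ctrl.read_camera("scene")
cv2.imwrite("pics/w3.png",np.hstack([cv2.resize(im,(400,300)),cv2.resize(a[150:330,180:480],(400,300))])[:,:,::-1])
```

```text
[0.6871 0.0744 0.1609] [ 0.2736 -0.0295  0.7922] 1.0007995574953825
```

View pics/w3.png

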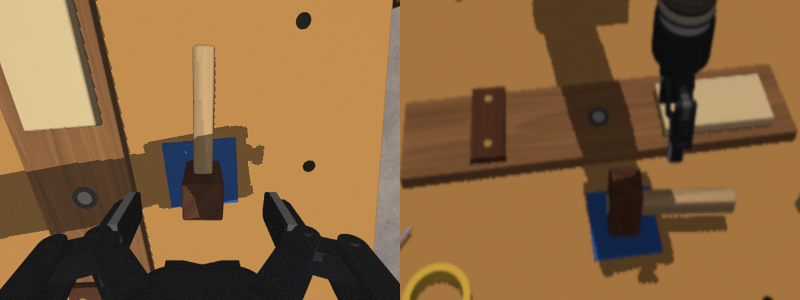

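The mallet stands upright on the mat, released, and the dog is flush. Next I push the board from its far end with half-open fingers, as two contact points.

Run:
```python
from h import *
im=ctrl.read_camera("side");c=ctrl.get_calibration("side")
r=rect(c,im,.02);g=cv2.cvtColor(r,cv2.COLOR_BGR2GRAY)
plan([.538,.372,.13],-6.6,10,0)
```

```text
t 12.55 pos [0.6854 0.0744 0.1571] F [ 1.2968  0.3623 -0.3409] open 1.0
[0.0264, -0.0201, 0.0029, -0.0, -0.0, -0.4, 0] ,
[0.0266, -0.0199, 0.0029, -0.0, -0.0, -0.4, 0] ,
[0.0267, -0.0197, 0.0029, -0.0, -0.0, -0.4, 0] ,
[0.0269, -0.0195, 0.0029, -0.0, -0.0, -0.4, 0] ,
[0.027, -0.0193, 0.0028, -0.0, -0.0, -0.4, 0] ,
[0.0272, -0.0191, 0.0028, -0.0, -0.0, -0.4, 0] ,
[0.0273, -0.0189, 0.0028, -0.0, -0.0, -0.4, 0] ,
[0.0274, -0.0187, 0.0028, -0.0, -0.0, -0.4, 0] ,
[0.0276, -0.0185, 0.0028, -0.0, -0.0, -0.4, 0] ,
[0.0277, -0.0183, 0.0027, -0.0, -0.0, -0.4, 0] ,
```

Call:
apply_moves(
  moves=[
    [[0.026, -0.02, 0.002, 0, 0, -0.4, 0], [0.026, -0.02, 0.002, 0, 0, -0.4, 0], [0.027, -0.02, 0.002, 0, 0, -0.4, 0], [0.027, -0.02, 0.002, 0, 0, -0.4, 0], [0.027, -0.019, 0.002, 0, 0, -0.4, 0], [0.027, -0.019, 0.002, 0, 0, -0.4, 0], [0.027, -0.019, 0.002, 0, 0, -0.4, 0], [0.027, -0.019, 0.002, 0, 0, -0.4, 0], [0.028, -0.018, 0.002, 0, 0, -0.4, 0], [0.028, -0.018, 0.002, 0, 0, -0.4, 0], [0, 0, 0, 0, 0, 0, 0]],
  ],
)

```text
time: 13.65
eef_pos: [0.5195, 0.3768, 0.1105]
tcp_rot: [0.749, 0.662, -0.022, -0.014]
contact_force: [-0.1, -0.1, -0.2]
opening: 0.498
```

Run:
```python
from h import *
plan([.538,.372,.05],-6.6,4,0)
```

```text
t 13.65 pos [0.5195 0.3768 0.1105] F [-0.0835 -0.1478 -0.2341] open 0.498
[-0.0004, 0.0055, 0.0149, -0.7, 0.2, -0.1, 0] ,
[-0.0004, 0.0053, 0.015, -0.7, 0.2, -0.1, 0] ,
[-0.0005, 0.0051, 0.015, -0.7, 0.2, -0.1, 0] ,
[-0.0006, 0.0049, 0.0151, -0.7, 0.2, -0.1, 0] ,
```

Call:
apply_moves(
  moves=[
    [[0, 0.0055, 0.015, -0.7, 0.2, 0, 0], [0, 0.005, 0.015, -0.7, 0.2, 0, 0], [0, 0.005, 0.015, -0.7, 0.2, 0, 0], [0, 0.004, 0.015, -0.6, 0.2, 0, 0], [0, 0, 0, 0, 0, 0, 0]],
  ],
)

```text
time: 14.15
eef_pos: [0.5325, 0.3699, 0.0383]
tcp_rot: [0.749, 0.663, -0.008, -0.001]
contact_force: [-0.5, -0.9, -0.8]
opening: 0.495
```

Run:
```python
from h import *
plan([.538,.37,.026],-6.6,2,0)
c=ctrl.get_calibration("wrist");im=ctrl.read_camera("wrist")
r=rect(c,im,.038,y0=-.2,w=700);hsv=cv2.cvtColor(r,cv2.COLOR_BGR2HSV);m=cv2.inRange(hsv,(15,40,150),(35,140,255))
k=max(cv2.findContours(m,0,2)[0],key=cv2.contourArea);(a,b),wh,an=cv2.minAreaRect(k);print(.35+b/1000,-.2+a/1000,wh,an)
print(proj(c,[.5328,.330,.038]));cv2.imwrite("pics/w4.png",im[:,:,::-1])
```

```text
t 14.15 pos [0.5325 0.3699 0.0383] F [-0.5232 -0.8614 -0.8095] open 0.495
[0.0004, 0.0028, 0.0061, -0.4, 0.3, -0.2, 0] ,
[0.0004, 0.0028, 0.0061, -0.4, 0.3, -0.2, 0] ,Traceback (most recent call last):
  File "<stdin>", line 5, in <module>
ValueError: max() iterable argument is empty
```

Call:
apply_moves(
  moves=[
    [[0, 0.003, 0.006, -0.4, 0.3, -0.2, 0], [0, 0.002, 0.005, -0.3, 0.2, 0, 0], [0, 0, 0, 0, 0, 0, 0]],
  ],
)

```text
time: 14.5
eef_pos: [0.5391, 0.3689, 0.0283]
tcp_rot: [0.748, 0.664, 0.001, 0.001]
contact_force: [-0.7, -0.5, -0.1]
opening: 0.497
```

Run:
```python
from h import *
plan([.533,.336,.026],-6.6,3,0)
```

```text
t 14.5 pos [0.5391 0.3689 0.0283] F [-0.6933 -0.4812 -0.0509] open 0.497
[-0.0111, -0.0007, 0.0008, 0.0, 0.0, -0.1, 0] ,
[-0.0111, -0.0007, 0.0008, 0.0, 0.0, -0.1, 0] ,
[-0.0111, -0.0007, 0.0008, 0.0, 0.0, -0.1, 0] ,
```

Call:
apply_moves(
  moves=[
    [[-0.01, 0, 0.001, 0, 0, 0, 0], [-0.01, 0, 0.001, 0, 0, 0, 0], [-0.01, 0, 0, 0, 0, 0, 0], [-0.01, 0, 0, 0, 0, 0, 0], [-0.01, 0, 0, 0, 0, 0, 0], [-0.01, 0, 0, 0, 0, 0, 0], [0, 0, 0, 0, 0, 0, 0]],
  ],
)

```text
time: 15.2
eef_pos: [0.5322, 0.3044, 0.028]
tcp_rot: [0.748, 0.664, 0.003, 0.001]
contact_force: [0.0, 0.9, 0.0]
opening: 0.5
```

```bash
cat > b.py <<'E'
from h import *
stop=np.array([.4698,-.1752]);a=np.radians(6.8);ey=np.array([np.sin(a),np.cos(a)]);ex=np.array([np.cos(a),-np.sin(a)])
s=ctrl.get_state();p=s["eef_pos"][:2]-stop;print("tcp in stop frame",p@ex,p@ey,"z",s["eef_pos"][2],"F",s["contact_force"],"yaw",np.degrees(2*np.arctan2(s["tcp_rot"][1],s["tcp_rot"][0]))-90, s["tcp_rot"])
for n in("side","scene"):
    c=ctrl.get_calibration(n);im=ctrl.read_camera(n)[:,:,::-1]
    r=rect(c,im,.038,y0=-.2,w=600,h=300);hsv=cv2.cvtColor(np.ascontiguousarray(r),cv2.COLOR_BGR2HSV);m=cv2.inRange(hsv,(15,40,150),(35,140,255))
    k=max(cv2.findContours(m,0,2)[0],key=cv2.contourArea);(u,v),wh,an=cv2.minAreaRect(k)
    q=np.array([.35+v/1000,-.2+u/1000])-stop;print(n,"board in stop frame",q@ex,q@ey,np.round(wh,1),round(an,1))
E
python3 b.py
```

```text
tcp in stop frame 0.005141640516812582 0.48361657928482893 z 0.028048680099373773 F [0.0314 0.9016 0.0095] yaw -6.853866167733457 [0.7481 0.6636 0.0025 0.0011]
side board in stop frame 0.020934847532271345 0.5440055718085987 [ 73. 188.] 0.0
scene board in stop frame 0.004496318726805809 0.33504746155019355 [125.6  94.9] 6.8
```

Call:
apply_moves(
  moves=[
    [[-0.01, 0, 0.001, 0, 0, 0, 0], [-0.012, 0, 0, 0, 0, 0, 0], [-0.012, 0, 0, 0, 0, 0, 0], [-0.012, 0, 0, 0, 0, 0, 0], [-0.012, 0, 0, 0, 0, 0, 0], [-0.012, 0, 0, 0, 0, 0, 0], [-0.012, 0, 0, 0, 0, 0, 0], [-0.012, 0, 0, 0, 0, 0, 0]],
  ],
)

```text
time: 16.1
eef_pos: [0.5218, 0.2074, 0.0283]
tcp_rot: [0.748, 0.664, 0.006, 0.001]
contact_force: [0.6, 1.8, 0.7]
opening: 0.504
```

```bash
python3 b.py
```

```text
tcp in stop frame 0.0063676567719458815 0.386051734696373 z 0.028266115974395083 F [0.6479 1.7708 0.7098] yaw -6.762781532898373 [0.7476 0.6642 0.0059 0.001 ]
side board in stop frame -0.007566755557269697 0.2500572323134245 [156.4  81.3] 51.6
scene board in stop frame 0.004663889190828118 0.23607850368725092 [126.5  95.1] 6.9
```

Call:
apply_moves(
  moves=[
    [[-0.012, 0, 0, 0.3, 0, 0, 0], [-0.012, 0, 0, 0.3, 0, 0, 0], [-0.012, 0, 0, 0, 0, 0, 0], [-0.012, 0, 0, 0, 0, 0, 0], [-0.012, 0, 0, 0, 0, 0, 0], [-0.012, 0, 0, 0, 0, 0, 0], [-0.012, 0, 0, 0, 0, 0, 0], [-0.012, 0, 0, 0, 0, 0, 0]],
  ],
)

```text
time: 17.0
eef_pos: [0.5097, 0.1048, 0.0278]
tcp_rot: [0.748, 0.664, 0.002, -0.003]
contact_force: [0.5, 3.3, 2.3]
opening: 0.501
```

```bash
python3 b.py
```

```text
tcp in stop frame 0.0064248975645735396 0.2827929017209786 z 0.027810662148762672 F [0.5227 3.2917 2.3285] yaw -6.772807156207037 [ 0.7476  0.6641  0.0023 -0.0034]
side board in stop frame 0.0037424808602930237 0.1336875524957078 [129.  99.] 6.6
scene board in stop frame 0.005477451005246709 0.13074386982391095 [124.7  95.1] 6.3
```

Call:
apply_moves(
  moves=[
    [[-0.01, 0, 0, 0, 0, 0, 0], [-0.01, 0, 0, 0, 0, 0, 0], [-0.008, 0, 0, 0, 0, 0, 0], [-0.005, 0, 0, 0, 0, 0, 0], [-0.005, 0, 0, 0, 0, 0, 0]],
  ],
)

```text
time: 17.6
eef_pos: [0.5043, 0.0643, 0.027]
tcp_rot: [0.748, 0.664, 0.002, -0.004]
contact_force: [5.6, 19.5, 1.3]
opening: 0.504
```

```bash
python3 b.py
```

```text
tcp in stop frame 0.0058966114785150466 0.24192033632534415 z 0.026984206209631937 F [ 5.5723 19.4767  1.3024] yaw -6.850136092016015 [ 0.7481  0.6636  0.0021 -0.004 ]
side board in stop frame 0.002669858140872927 0.09422698013578513 [124.1  98.7] 7.0
scene board in stop frame 0.00579114900474061 0.09278015466999474 [122.3  94.5] 6.5
```

Force has risen to ~20 N, so the board butts against the stop at the expected place. Back off and retreat upward.

Call:
apply_moves(
  moves=[
    [[0, 0, 0, 0, 0, 0, 0], [0.008, 0, 0, 0, 0, 0, 0], [0.01, 0, -0.002, 0, 0, 0, 0], [0.01, 0, -0.005, 0, 0, 0, 0], [0, 0, -0.03, 0, 0, 0, 0], [0, 0, -0.04, 0, 0, 0, 0], [0, 0, -0.04, 0, 0, 0, 0], [0.02, 0, -0.04, 0, 0, 0, 0], [0.03, 0, -0.03, 0, 0, 0, 0], [0.04, 0, 0, 0, 0, 0, 0], [0.04, 0, 0, 0, 0, 0, 0], [0, 0, 0, 0, 0, 0, 0]],
  ],
)

```text
time: 18.9
eef_pos: [0.5223, 0.2306, 0.2256]
tcp_rot: [0.747, 0.665, 0.001, -0.003]
contact_force: [-0.0, -0.3, -0.4]
opening: 0.504
```

```bash
python3 b.py
python3 - <<'E'
from h import *
im=ctrl.read_camera("side");cv2.imwrite("pics/fin.png",cv2.resize(im[130:430,180:580,::-1],(800,600)))
E
```

```text
tcp in stop frame 0.004113348043984395 0.4092010768290461 z 0.22561621862874318 F [-0.0285 -0.3261 -0.3821] yaw -6.6189675347137324 [ 0.7467  0.6651  0.0009 -0.0031]
side board in stop frame 0.05110499256960187 0.2867683032248524 [591. 189.] 0.0
scene board in stop frame 0.005554626117159799 0.13047502393992763 [197.4  94.2] 6.6
```

View pics/fin.png

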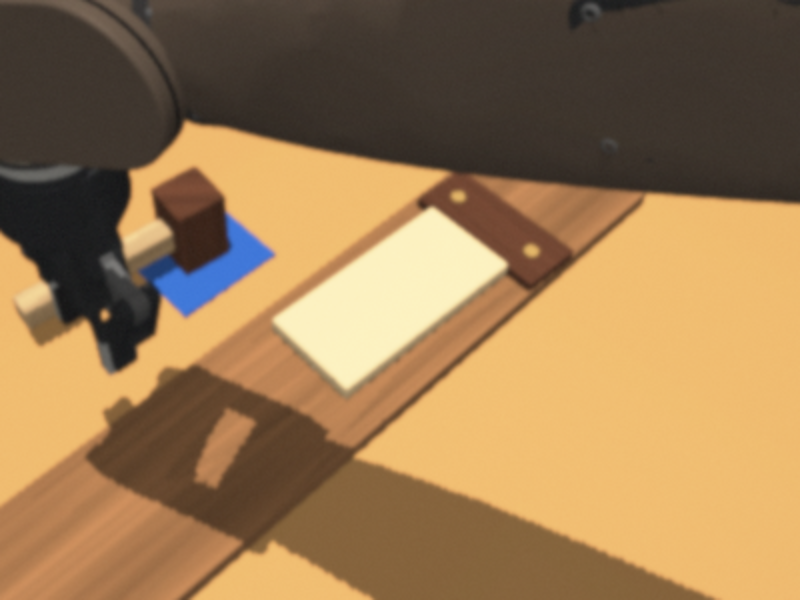

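The board lies square against the stop along the line (433,208)–(507,265). The mallet stands upright on its mat and the robot is clear. The scene camera puts the board centre 130.5 mm from the stop's origin (130 mm would be contact), 5.6 mm off centre. I'm handing in.

```bash
python3 -c "
from plant import ctrl
print(ctrl.sign_off())"
```

```text
the job is handed in; nothing more can be done
None
```

I picked up the mallet and tapped the dog down with three brisk strikes. I then stood the mallet back on its mat, let go, and pushed the board along over the sunk dog until it met the stop. I handed the job in at about 19 s of the 61 s; it gave no verdict.

**Last checks:**
- **Dog:** in the side picture it sat concentric with its ring, about 1 mm proud. I judged this from the image only, and the board now covers it.
- **Mallet:** it stands upright on the mat, released.
- **Board:** its centre is 130.5 mm from the stop's origin (130 mm is contact), about 6 mm off centre. It lies at about 6.6° against my 6.8° for the stop. The contact force rose to about 20 N as it butted.
- **Robot:** the arm is clear and the force reading is near zero.

**Checks that failed or disagreed:**
- **Side camera:** its final automatic board measurement was wrong, because the robot partly hid the view. I relied on the scene camera and the picture instead.
- **Arm drift:** the arm drifted by up to about 20 mm on longer moves, and I corrected it each time.
- **Setting the mallet down:** the touchdown force was unclear at first, so I checked a picture before opening the gripper.
- **Bystanders:** I did not measure the tape, glue or screwdriver at the end, but the arm was kept well clear of them.

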